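Hang the modelling-tool tray on the studio's cleat board

TASK

Pick up the yellow tool tray by its wooden fin and hang it on the blue cleat of the upright board, roughly in the middle: tip its top towards the board so that the angled steel strip on its back goes over the cleat, feel it down, and swing its foot in under the cleat until it hangs upright with strip and foot flush against the board. The cleat's exact height is not known, so go by touch: press only lightly, never with more than about 15 N, lower the tray until the cleat carries it before letting go (no dropping), then let go and leave the other things on the bench where they are.

Things in the scene. Friction and masses are not known exactly. Their poses are not given: they have to be found in the camera images.
- tray: Yellow open tool tray, 70 mm deep (x), 110 wide (y), walls 50 high, 0.3 to 0.65 kg, upright on the bench at the start. Origin: centre of its underside; z up; +x points to its BACK. In its frame (mm): back plate x 31 to 35, z 0 to 106; behind it the sloped steel strip (see lip) and a black foot block x 35 to 57, z 0 to 21, both full width. Strip end and foot touch the board when home.
- fin (a point): Grasp point on the tray's central wooden fin: x -2, y 0, z 85 mm in the tray's frame, axes as the tray's. The fin is 12 mm thick (along y), x -20 to 16, its top at z 108, free to pinch across y above z 55. A gripper leaning 25 degrees to the tray's front (-x) keeps clear of the board throughout.
- lip (a point): Lower corner of the end of the tray's steel strip, mid width: x 53.7, y 0, z 70.7 mm in the tray's frame, axes as the tray's. The strip, 4 mm thick, slopes from its root at x 35, z 97 back and down at 55 degrees from horizontal; the upper corner of its end is rearmost (x 57, z 73). Home: lip 3.3 mm in front of the board's face, 4.7 mm above the start of the cleat's slope.
- heel (a point): Middle of the rear face of the tray's foot block: x 57, y 0, z 10.5 mm in the tray's frame, axes as the tray's. 0 mm from the board's face when home. The foot's top then lies 9 mm below the cleat's underside; without tipping by 20 to 30 degrees the foot strikes the cleat's front before the strip can pass over the cleat's tip (which needs 16 mm of lift).
- board: Upright white board 300 mm wide, 205 high, fixed to the bench (place and yaw vary), struts behind. Origin: middle of the lower edge of its front face, on the bench; the front face is the plane x = 0 and looks to its own -x; y along its width, z up. It carries the blue cleat, 260 mm wide (y -130 to 130), level. The tray's strip rests in the V between the cleat's slope and the board.
- cleat_nominal (a point): On the board's face, mid width, 145 mm up: where the cleat's slope NOMINALLY starts; really up to 15 mm higher or lower (bolted in slots, rigid under load). From there the slope rises outwards at 55 degrees to a tip 14.5 mm in front of the face and 20.7 mm higher (nose at 17.8 mm). Front face of the cleat 14 mm out, underside 36 mm below the slope's start. Axes as the board's.
- home_nominal (a point): Where the tray's origin would be when home if the cleat sat at its nominal height: 57 mm in front of the board's face, 79 mm up, mid width; really up to 15 mm higher or lower. The tray's yaw then equals the board's. Axes as the board's.
- bowl: White plastic bowl, 150 mm across, 60 mm high, origin at its underside. Bystander.
- cup: White ceramic cup, 76 mm across, 90 mm high, origin at its underside. Bystander.
- jar: Terracotta-coloured closed jar with white cap, 70 mm across, 85 mm high, origin at its underside. Bystander.
- spatula: Spatula with a wooden handle, lying flat on the bench, origin under its middle. Bystander.
Things that resemble listed ones, but are neither listed nor needed, are in the scene too. There is more than one size of the tray; the job needs the largest.

How it is judged:
By the outcome, as a careful person would: the job done as asked, in the order asked, and still so for the second after the job is handed in, with the robot touching nothing.
It also fails if it takes over 56 s, if anything falls off the work surface, if the arm or the gripper's body presses on something with over 40 N, if the wrist force passes 120 N, or if a joint passes its speed limit or range.

ROBOT

A 6-joint arm with a two-finger parallel gripper is mounted at the origin on the work surface. World frame = base frame: x ahead of the robot, y to its left, z up, the work surface at z = 0. Lengths are in mm, angles in rad, forces in N, time in s.
With the tool pointing down it reaches from about 350 to 775 mm from the base axis. Payload 7.3 kg.
Tool frame: the origin (TCP) lies at the very end of the fingers, on their centre line; the grasp point (between the pads) lies bot.grip_point_offset behind it (bot.grip_point_offset is the distance from the TCP to the grasp point, in mm); z points along the fingers, y is the line along which they close (so a half turn about z gives the same grasp; the last joint's range is limited). The gripper opens to 92 mm and grips with 3 to 60 N. Pads are 19 mm wide; open, the fingers measure 130 mm over their backs; the gripper's body (75 mm by 190 mm) begins 47 mm behind the grasp point.
Start: joints at [0.973, 0.342, 1.524, -0, 1.275, -0.146], TCP at [229.196, 472.349, 226.741] pointing down, gripper open.
Joint ranges: [-2.53, 2.53], [-0.77, 2.02], [0.04, 2.7], [-1, 4.14], [0.28, 2.66], [-3.11, 3.11]. Speed limits (rad/s): [2.57, 2.57, 3.14, 3.14, 3.14, 3.14].

INTERFACE

Orientations are given as [roll, pitch, yaw] about the fixed x, y, z axes, in that order (R = Rz(yaw) Ry(pitch) Rx(roll)).
In Python, from plant import bot gives the robot as it stands. The module is installed in compiled form; this text tells all that it offers.
- The arm moves only by the tool carry_out, never from a script. Its argument "plan" is a list of rows, each an object of numbers: "tx", "ty", "tz": the shift along the world's x, y, z in mm; "rx", "ry", "rz": the turn, a rotation vector about the world's x, y, z in rad. A call has 1 to 12 rows; each row shifts and turns the commanded pose from where the row before left it; what a row does not reach is not made up. A row lasts 1/10 s, in which the tool goes at most 50 mm and 8.59 degrees, less where a joint would pass 70% of its speed; a pose out of reach is approached as far as the arm can. A call with a gripper value outside its range is refused whole. "gripper" is the closure, from 0 (fully open) to 1 (shut), set as the call begins (left out, the last holds). The fingers move at their own pace and stop on an object; the grip force is fixed at half the most. Time passes only in rows, so rows that do not move let the fingers close. It gives the time, the measured TCP pose, the force, the opening and the grip force at its end, in the units of the state.
- bot.get_obs(): the state, without advancing time (a new reading comes with each control period).
- bot.capture(name): name is "side" or "top"; returns the picture (420x560x3 uint8, red, green, blue); there is no depth.
- bot.camera_model(name): a dict with "camera_matrix" (3x3 intrinsics, pixels), "R" (3x3) and "t" (3): a world point X has camera coordinates R X + t. Camera axes: x right, y down, z forward; pixel columns grow to the right and rows downward; lengths in mm; the calibration is good to about 2 mm. A picture is of the moment at which its call begins. camera_model takes no time and is no camera call.
- bot.close_job(): hands the job in; it is judged then, once.
The state is a dict: "time": time; "joint_positions": joint angles; "dq": joint speeds; "tau": joint torques, N m; "tool_pos": TCP position; "tcp_rot": TCP orientation; "contact_force": force on the tool from outside, world axes, zero at the start; "moment": the same for the moment, N m; "grip_width": finger opening in mm; "finger_force": force on a finger pad.
Only numpy, scipy, OpenCV 4.12 (cv2) and the standard library are available. Lean on these libraries where they do the work, as an engineer would, in place of code of your own. Each camera call takes 0.05 s, during which the arm holds its last target. There are 200 camera calls.

## Working session

There is one attempt and no reset: what is moved stays moved. The work goes in short steps, Python scripts to look and compute and a tool call to move; the robot and the scene stay as the last step left them, time stands still between calls to the robot, and variables do not carry over. Pictures are saved under pics/ and viewed, at most 10 in all, crops included, and the job is handed in when it is done.

Besides the shell and the picture viewer there is one more tool, called after "Call:" by a JSON object that holds its "method" and its "body", one argument or row to a line. carry_out: Moves the arm, as the interface text tells. Its arguments: {"type":"object","properties":{"plan":{"type":"array"},"gripper":{"type":"number"}},"required":["plan"]}

```bash
mkdir -p pics
python3 - <<'E'
from plant import bot
import cv2,numpy as np
for n in("side","top"):
    im=bot.capture(n);cv2.imwrite(f"pics/{n}0.png",im[:,:,::-1]);m=bot.camera_model(n)
    print(n,np.round(m["camera_matrix"],1).tolist(),"C",np.round(-np.array(m["R"]).T@m["t"],0),np.round(m["R"],3).tolist())
o=bot.get_obs();print(o,bot.grip_point_offset)
E
```

```text
side [[423.7, 0.0, 276.8], [0.0, 423.7, 212.7], [0.0, 0.0, 1.0]] C [ 424. -560.  776.] [[0.977, -0.215, -0.017], [-0.173, -0.734, -0.657], [0.129, 0.644, -0.754]]
top [[420.7, 0.0, 277.2], [0.0, 420.7, 213.3], [0.0, 0.0, 1.0]] C [ 435.   21. 1169.] [[0.01, -1.0, 0.002], [-0.995, -0.01, -0.1], [0.1, -0.001, -0.995]]
{'time': 0.1, 'joint_positions': array([ 9.73013470e-01,  3.42648545e-01,  1.52490431e+00,  3.79786915e-06,
        1.27541810e+00, -1.46023208e-01]), 'dq': array([ 0.00068507, -0.00210999, -0.00175117, -0.00094784,  0.00087382,
        0.00162098]), 'tau': array([ 1.40218217e-03, -4.32005024e+01, -2.44695890e+01,  7.19139981e-02,
        5.26250002e-02, -3.82908433e-05]), 'tool_pos': array([228.97295396, 472.03551511, 226.12280028]), 'tcp_rot': array([-3.14022954e+00, -2.04143546e-04,  2.68983176e+00]), 'contact_force': array([ 0.14926005, -0.25216458,  0.57725979]), 'moment': array([ 0.02860689, -0.06355005, -0.04125827]), 'finger_force': 0.0, 'grip_width': 92.06392741022383} 18.8
```

View pics/side0.png

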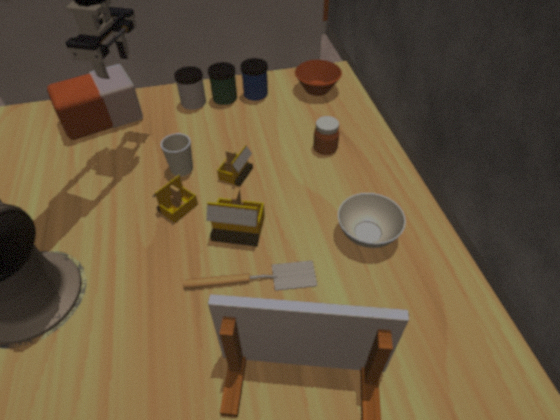

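View pics/top0.png

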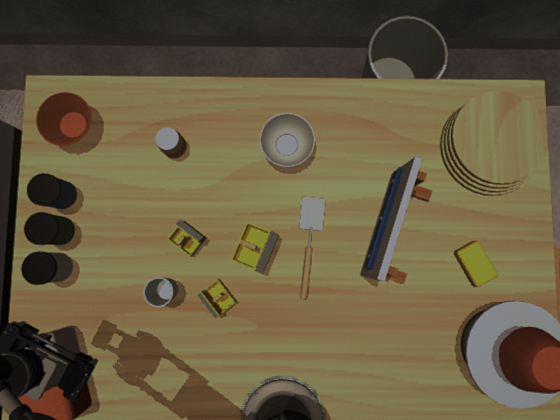

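Three trays: large at top (256,248)/side (237,215), and small ones at top (188,238) and (219,297). The largest, at (256,248), fits the description, with its strip facing right (-y), towards the board at (395,220). I'll confirm this in an enlarged crop.

```bash
cat > h.py <<'E'
from plant import bot
import cv2,numpy as np
def ray(n,uv,z):
    m=bot.camera_model(n);K,R,t=(np.array(m[k],float) for k in("camera_matrix","R","t"))
    uv=np.atleast_2d(np.array(uv,float));C=-R.T@t.ravel()
    d=(R.T@np.linalg.inv(K)@np.c_[uv,np.ones(len(uv))].T).T
    return C+d*((z-C[2])/d[:,2])[:,None]
def proj(n,X):
    m=bot.camera_model(n);K,R,t=(np.array(m[k],float) for k in("camera_matrix","R","t"))
    p=(K@(R@np.atleast_2d(X).T+t.reshape(3,1))).T;return p[:,:2]/p[:,2:]
def rect(mask):
    c=max(cv2.findContours(mask,cv2.RETR_EXTERNAL,cv2.CHAIN_APPROX_NONE)[0],key=cv2.contourArea);return cv2.minAreaRect(c),cv2.contourArea(c)
E
python3 - <<'E'
from h import *
im=cv2.imread("pics/top0.png")
cr=cv2.resize(im[150:300,160:440],None,fx=2.85,fy=2.85,interpolation=cv2.INTER_CUBIC);cr=np.clip(cr*1.5,0,255).astype(np.uint8)
cv2.imwrite("pics/crop1.png",cr)
hsv=cv2.cvtColor(im,cv2.COLOR_BGR2HSV)
for p in [(256,240),(262,250),(252,246),(268,255),(405,190),(400,200),(395,200),(388,200),(384,215)]: print(p,hsv[p[1],p[0]])
b=cv2.inRange(hsv,(95,60,20),(130,255,255));b[:,:350]=0;b[:,430:]=0;b[:140]=0;b[300:]=0
r,a=rect(b);print("cleat",r,a)
w=cv2.inRange(hsv,(0,0,120),(179,60,255));w[:,:360]=0;w[:,425:]=0;w[:150]=0;w[290:]=0
r,a=rect(w);print("white",r,a,ray("top",cv2.boxPoints(r),205).round(0).tolist())
s=cv2.inRange(hsv,(0,0,30),(179,90,200));s[:,:225]=0;s[:,290:]=0;s[:215]=0;s[285:]=0
r,a=rect(s);print("strip",r,a,ray("top",cv2.boxPoints(r),100).round(0).tolist())
y=cv2.inRange(hsv,(22,170,90),(35,255,255));y[:,:225]=0;y[:,290:]=0;y[:215]=0;y[285:]=0
r,a=rect(y);print("yel",r,a,ray("top",cv2.boxPoints(r),50).round(0).tolist())
E
```

```text
(256, 240) [ 30 172 135]
(262, 250) [ 30 134 126]
(252, 246) [ 22 113 135]
(268, 255) [16 44 76]
(405, 190) [108   9 142]
(400, 200) [15 56 55]
(395, 200) [21 60 55]
(388, 200) [109 135  70]
(384, 215) [109 147  78]
cleat ((384.5000305175781, 217.49996948242188), (6.6904520988464355, 105.0621566772461), 17.10272979736328) 559.0
white ((399.5783386230469, 218.37026977539062), (7.352147102355957, 128.14793395996094), 17.102725982666016) 800.0 [[386.0, -209.0, 205.0], [670.0, -301.0, 205.0], [665.0, -317.0, 205.0], [381.0, -224.0, 205.0]]
strip ((265.3602294921875, 254.1975555419922), (11.134126663208008, 47.4797477722168), 27.149682998657227) 333.5 [[392.0, 88.0, 100.0], [499.0, 34.0, 100.0], [486.0, 9.0, 100.0], [379.0, 63.0, 100.0]]
yel ((246.40695190429688, 255.05661010742188), (24.225296020507812, 19.694381713867188), 25.016895294189453) 299.5 [[426.0, 140.0, 50.0], [473.0, 119.0, 50.0], [447.0, 60.0, 50.0], [399.0, 81.0, 50.0]]
```

View pics/crop1.png

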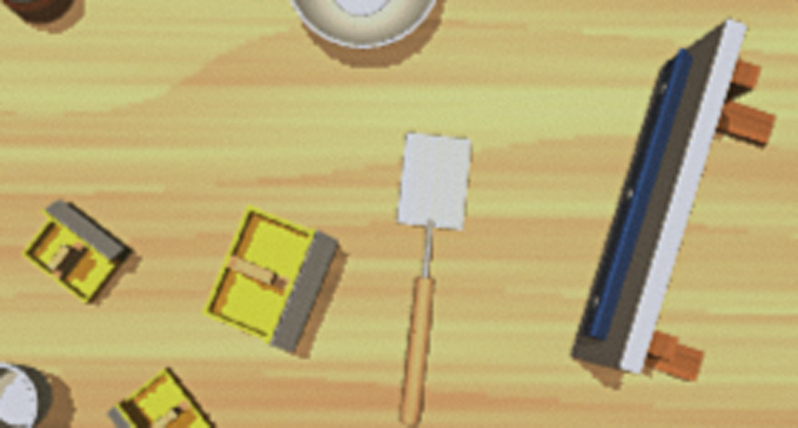

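The crop confirms it: the large tray has its fin from crop (230,262) to (285,282) and its strip to the right at (305,295). The board's face edge lies left of the white band, and the cleat runs from (683,55) to (597,335). Next I'll refine the tray pose with sub-pixel edges.

Run:
```python
from h import *
ims=np.mean([bot.capture("top").astype(float) for _ in range(4)],0).astype(np.uint8)[:,:,::-1]
hsv=cv2.cvtColor(ims,cv2.COLOR_BGR2HSV)
for r in (235,246): print(r,[tuple(int(v) for v in hsv[r,c]) for c in range(232,282,1)])
def edge(chan,p0,p1,w,sign):
    # max signed gradient along each row near line p0-p1
    pts=[];g=cv2.GaussianBlur(chan.astype(np.float32),(3,3),0)
    for r in range(int(p0[1])+4,int(p1[1])-3):
        c=p0[0]+(p1[0]-p0[0])*(r-p0[1])/(p1[1]-p0[1]);cs=np.arange(int(c)-w,int(c)+w+1)
        d=sign*(g[r,cs+1]-g[r,cs-1])/2;d=np.clip(d,0,None);k=int(d.argmax());s=slice(max(k-1,0),k+2)
        if d.max()>3: pts.append((float((cs[s]*d[s]).sum()/d[s].sum()),r))
    return np.array(pts,np.float32)
def line(name,pts,z):
    X=ray("top",pts,z)[:,:2].astype(np.float32);v=cv2.fitLine(X,cv2.DIST_HUBER,0,.01,.01).ravel()
    if v[0]<0:v[:2]*=-1
    n=np.array([v[1],-v[0]]);print(name,"dir",round(float(np.degrees(np.arctan2(v[1],v[0]))),2),"pt",v[2:].round(1),"rms",np.abs((X-v[2:])@n).mean().round(2),len(pts))
S=hsv[:,:,1];V=hsv[:,:,2]
line("front S+",edge(S,(247.7,223.7),(233,259.5),4,1),50)
line("stripfront S-",edge(S,(270.5,231.4),(255.4,270),4,-1),106)
line("boardface V+",edge(V,(412,165),(382,275),6,1),205)
line("cleat nose S",edge(S,(394,172),(366,265),6,1),165)
# fin: low-sat inside tray
f=cv2.inRange(hsv,(8,60,60),(27,150,255));k=np.zeros_like(f);cv2.fillConvexPoly(k,np.array([[250,229],[268,235],[257,262],[239,256]]),255)
r,a=rect(f&k);print("fin",r,a,ray("top",[r[0]],108))
```

```text
235 [(19, 121, 133), (19, 119, 133), (19, 117, 133), (20, 118, 132), (20, 121, 133), (20, 119, 133), (20, 118, 132), (19, 115, 133), (22, 127, 135), (28, 159, 135), (30, 177, 115), (24, 179, 67), (18, 187, 86), (18, 192, 117), (18, 190, 118), (23, 182, 123), (31, 173, 137), (31, 174, 138), (30, 173, 137), (31, 173, 137), (31, 174, 136), (31, 174, 136), (31, 174, 136), (31, 175, 137), (31, 174, 136), (30, 173, 136), (31, 174, 136), (31, 171, 137), (31, 171, 137), (31, 174, 136), (31, 173, 137), (30, 173, 136), (31, 171, 137), (31, 173, 137), (31, 176, 138), (31, 177, 138), (31, 155, 122), (26, 71, 86), (18, 33, 78), (16, 37, 76), (22, 37, 75), (23, 41, 75), (18, 41, 74), (22, 37, 75), (21, 34, 74), (21, 37, 69), (19, 92, 83), (20, 116, 128), (21, 113, 136), (21, 114, 134)]
246 [(21, 115, 133), (20, 113, 133), (21, 112, 132), (22, 119, 133), (27, 146, 136), (30, 176, 126), (27, 182, 77), (18, 184, 68), (19, 193, 107), (18, 195, 119), (23, 189, 123), (31, 179, 137), (30, 176, 126), (22, 173, 106), (18, 143, 112), (20, 117, 122), (22, 118, 127), (22, 117, 133), (22, 115, 133), (23, 115, 133), (23, 115, 135), (22, 113, 135), (20, 118, 136), (20, 120, 113), (21, 138, 63), (25, 153, 100), (27, 154, 136), (29, 159, 136), (30, 166, 135), (31, 175, 137), (31, 176, 139), (31, 172, 132), (29, 118, 108), (16, 32, 88), (19, 36, 77), (21, 44, 75), (18, 44, 76), (23, 44, 75), (21, 44, 76), (23, 40, 77), (22, 38, 74), (19, 54, 66), (17, 118, 69), (16, 133, 94), (16, 133, 96), (16, 129, 95), (16, 130, 94), (18, 122, 107), (21, 110, 134), (22, 110, 135)]
front S+ dir -21.61 pt [481.6 119.4] rms 0.45 29
stripfront S- dir -21.53 pt [448.   56.5] rms 0.31 32
boardface V+ dir -18.01 pt [ 520.2 -251.2] rms 0.33 103
cleat nose S dir -18.02 pt [ 526.7 -229.8] rms 0.34 86
fin ((252.21551513671875, 246.16380310058594), (17.595064163208008, 4.595726013183594), 23.198591232299805) 60.0 [[458.47597371  81.69465694 108.        ]]
```

```bash
cat >> h.py <<'E'
from scipy.spatial.transform import Rotation as Ro
c,s=np.cos(np.radians(25)),np.sin(np.radians(25))
Q=np.array([[-c,0,s],[0,1,0],[-s,0,-c]])   # tool axes in tray frame
G=np.array([-2,0,85.])                     # grasp point in the tray
def trayR(yaw,tip): return Ro.from_euler("z",yaw,degrees=True).as_matrix()@Ro.from_euler("y",tip,degrees=True).as_matrix()
def now():
    o=bot.get_obs();return np.array(o["tool_pos"]),Ro.from_euler("xyz",o["tcp_rot"]).as_matrix(),o
def tcp_for(origin,R,back=0,off=(0,0,0)):   # TCP pose that holds the tray there
    return np.array(origin)+R@G+np.array(off)+R@Q[:,2]*(bot.grip_point_offset-back),R@Q
def delta(p,R,p0=None,R0=None):
    if p0 is None:p0,R0,_=now()
    rv=Ro.from_matrix(R@R0.T).as_rotvec();d=p-p0
    print("shift",d.round(1),"rotvec",rv.round(4),"deg",np.degrees(np.linalg.norm(rv)).round(1));return d,rv
BYAW=-108.0;A=np.array([-.309,-.951,0]);U=np.array([.951,-.309,0]);FACE=78.15;MID=580.9;Z=np.array([0,0,1.])
def bw(x,y,z): return A*(FACE+x)+U*(MID+y)+Z*z   # board frame -> world
E
python3 - <<'E'
from h import *
R=trayR(-111.57,0);fin=np.array([461.6,89.2,85.]);org=fin-R@G
print(tcp_for(org,R)[0].round(1))
p,Rt=tcp_for(org,R,100);delta(p,Rt);print(p.round(1))
print("proj fin top",proj("top",fin+[0,0,23]),proj("side",fin+[0,0,23]))
print("home",bw(-57,0,79))
E
```

```text
[458.7  81.8  68. ]
shift [ 245.1 -351.1  -67.9] rotvec [-0.4464 -0.1743 -1.4696] deg 88.6
[474.2 121.1 158.6]
proj fin top [[249.25182353 244.88757592]] [[234.86812924 192.77551225]]
home [ 545.90055 -199.61175   79.     ]
```

Call:
{"method": "carry_out", "body": {
  "plan": [
    {"tx": 20.4,"ty": -29.3,"rx": -0.0372,"ry": -0.0145,"rz": -0.1225},
    {"tx": 20.4,"ty": -29.3,"rx": -0.0372,"ry": -0.0145,"rz": -0.1225},
    {"tx": 20.4,"ty": -29.3,"rx": -0.0372,"ry": -0.0145,"rz": -0.1225},
    {"tx": 20.4,"ty": -29.3,"rx": -0.0372,"ry": -0.0145,"rz": -0.1225},
    {"tx": 20.4,"ty": -29.3,"rx": -0.0372,"ry": -0.0145,"rz": -0.1225},
    {"tx": 20.4,"ty": -29.3,"rx": -0.0372,"ry": -0.0145,"rz": -0.1225},
    {"tx": 20.4,"ty": -29.3,"rx": -0.0372,"ry": -0.0145,"rz": -0.1225},
    {"tx": 20.4,"ty": -29.3,"tz": -10,"rx": -0.0372,"ry": -0.0145,"rz": -0.1225},
    {"tx": 20.4,"ty": -29.3,"tz": -15,"rx": -0.0372,"ry": -0.0145,"rz": -0.1225},
    {"tx": 20.4,"ty": -29.3,"tz": -15,"rx": -0.0372,"ry": -0.0145,"rz": -0.1225},
    {"tx": 20.4,"ty": -29.3,"tz": -15,"rx": -0.0372,"ry": -0.0145,"rz": -0.1225},
    {"tx": 20.4,"ty": -29.3,"tz": -13,"rx": -0.0372,"ry": -0.0145,"rz": -0.1225}
  ],
  "gripper": 0
}}

```text
invalid input at $.plan[0]: expected keys tx, ty, tz, rx, ry, rz
```

Call:
{"method": "carry_out", "body": {
  "plan": [
    {},
    {},
    {}
  ]
}}

```text
invalid input at $.plan[0]: expected keys tx, ty, tz, rx, ry, rz
```

Run:
```python
from h import *
R=trayR(-111.57,0);fin=np.array([461.6,89.2,85.]);org=fin-R@G
p,Rt=tcp_for(org,R,100);delta(p,Rt);delta(*tcp_for(org,R));o=now()[2];print(o["contact_force"],o["joint_positions"],o["time"])
```

```text
shift [ 245.1 -351.1  -67.9] rotvec [-0.4464 -0.1743 -1.4696] deg 88.6
shift [ 229.6 -390.4 -158.5] rotvec [-0.4464 -0.1743 -1.4696] deg 88.6
[ 0.35927456 -0.42408887  0.64716265] [ 9.72994787e-01  3.42232680e-01  1.52442670e+00 -3.22782167e-07
  1.27540682e+00 -1.45995605e-01] 0.3
```

All six keys are required.

Call:
{"method": "carry_out", "body": {
  "plan": [
    {"tx": 20.4,"ty": -29.3,"tz": 0,"rx": -0.0372,"ry": -0.0145,"rz": -0.1225},
    {"tx": 20.4,"ty": -29.3,"tz": 0,"rx": -0.0372,"ry": -0.0145,"rz": -0.1225},
    {"tx": 20.4,"ty": -29.3,"tz": 0,"rx": -0.0372,"ry": -0.0145,"rz": -0.1225},
    {"tx": 20.4,"ty": -29.3,"tz": 0,"rx": -0.0372,"ry": -0.0145,"rz": -0.1225},
    {"tx": 20.4,"ty": -29.3,"tz": 0,"rx": -0.0372,"ry": -0.0145,"rz": -0.1225},
    {"tx": 20.4,"ty": -29.3,"tz": 0,"rx": -0.0372,"ry": -0.0145,"rz": -0.1225},
    {"tx": 20.4,"ty": -29.3,"tz": 0,"rx": -0.0372,"ry": -0.0145,"rz": -0.1225},
    {"tx": 20.4,"ty": -29.3,"tz": -10,"rx": -0.0372,"ry": -0.0145,"rz": -0.1225},
    {"tx": 20.4,"ty": -29.3,"tz": -15,"rx": -0.0372,"ry": -0.0145,"rz": -0.1225},
    {"tx": 20.4,"ty": -29.3,"tz": -15,"rx": -0.0372,"ry": -0.0145,"rz": -0.1225},
    {"tx": 20.4,"ty": -29.3,"tz": -15,"rx": -0.0372,"ry": -0.0145,"rz": -0.1225},
    {"tx": 20.4,"ty": -29.3,"tz": -13,"rx": -0.0372,"ry": -0.0145,"rz": -0.1225}
  ],
  "gripper": 0
}}

```text
time: 1.5
tool_pos: [474.5, 119.6, 158.0]
tcp_rot: [3.14, 0.437, 1.189]
contact_force: [0.1, -0.4, 0.2]
grip_width: 91.7
finger_force: 0.0
```

Call:
{"method": "carry_out", "body": {
  "plan": [
    {"tx": 0,"ty": 0,"tz": 0,"rx": 0,"ry": 0,"rz": 0},
    {"tx": 0,"ty": 0,"tz": 0,"rx": 0,"ry": 0,"rz": 0}
  ]
}}

```text
time: 1.7
tool_pos: [473.9, 120.4, 158.2]
tcp_rot: [-3.14, 0.437, 1.194]
contact_force: [-0.5, 0.2, 0.7]
grip_width: 91.8
finger_force: 0.0
```

Run:
```python
from h import *
R=trayR(-111.57,0);fin=np.array([461.6,89.2,85.]);org=fin-R@G
p,Rt=tcp_for(org,R,100);delta(p,Rt);delta(*tcp_for(org,R));o=now()[2];print(o["contact_force"],o["joint_positions"],o["time"])
```

```text
shift [0.3 0.7 0.4] rotvec [-0.0003 -0.0013  0.0008] deg 0.1
shift [-15.2 -38.6 -90.2] rotvec [-0.0003 -0.0013  0.0008] deg 0.1
[-0.48883533  0.22371936  0.70873589] [ 0.30544838  0.52995032  1.51047444 -0.33862573  1.39854494  0.7913533 ] 1.7
```

Call:
{"method": "carry_out", "body": {
  "plan": [
    {"tx": -2.5,"ty": -6.5,"tz": -15,"rx": 0,"ry": 0,"rz": 0},
    {"tx": -2.5,"ty": -6.5,"tz": -15,"rx": 0,"ry": 0,"rz": 0},
    {"tx": -2.5,"ty": -6.5,"tz": -15,"rx": 0,"ry": 0,"rz": 0},
    {"tx": -2.5,"ty": -6.5,"tz": -15,"rx": 0,"ry": 0,"rz": 0},
    {"tx": -2.5,"ty": -6.5,"tz": -15,"rx": 0,"ry": 0,"rz": 0},
    {"tx": -2.5,"ty": -6.5,"tz": -15,"rx": 0,"ry": 0,"rz": 0},
    {"tx": 0,"ty": 0,"tz": 0,"rx": 0,"ry": 0,"rz": 0}
  ]
}}

```text
time: 2.4
tool_pos: [457.4, 82.2, 68.2]
tcp_rot: [-3.139, 0.437, 1.197]
contact_force: [-0.7, 0.3, -0.2]
grip_width: 91.6
finger_force: 0.0
```

Run:
```python
from h import *
a=bot.capture("top")[190:300,190:320];b=bot.capture("side")[120:270,150:330]
f=lambda x,h:cv2.resize(x,(int(x.shape[1]*h/x.shape[0]),h),interpolation=cv2.INTER_CUBIC)
m=np.hstack([f(a,330),f(b,330)]);print(m.shape);cv2.imwrite("pics/grasp.png",np.clip(m[:,:,::-1]*1.5,0,255).astype(np.uint8))
```

```text
(330, 786, 3)
```

View pics/grasp.png

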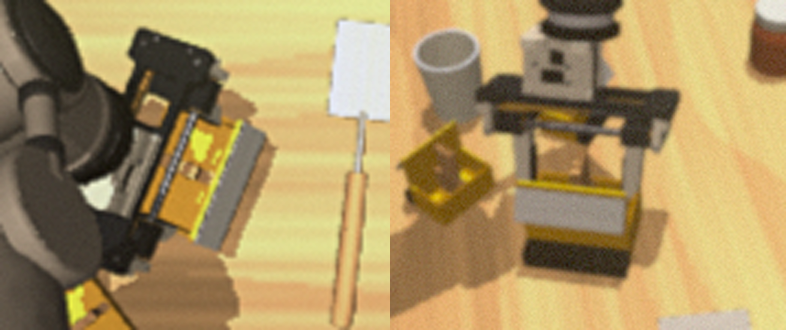

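The fingers straddle the tray with the fin (side crop about (583,160)) midway between them at (522,150) and (637,150). Close.

Call:
{"method": "carry_out", "body": {
  "plan": [
    {"tx": 0,"ty": 0,"tz": 0,"rx": 0,"ry": 0,"rz": 0},
    {"tx": 0,"ty": 0,"tz": 0,"rx": 0,"ry": 0,"rz": 0},
    {"tx": 0,"ty": 0,"tz": 0,"rx": 0,"ry": 0,"rz": 0},
    {"tx": 0,"ty": 0,"tz": 0,"rx": 0,"ry": 0,"rz": 0},
    {"tx": 0,"ty": 0,"tz": 0,"rx": 0,"ry": 0,"rz": 0},
    {"tx": 0,"ty": 0,"tz": 0,"rx": 0,"ry": 0,"rz": 0},
    {"tx": 0,"ty": 0,"tz": 0,"rx": 0,"ry": 0,"rz": 0},
    {"tx": 0,"ty": 0,"tz": 0,"rx": 0,"ry": 0,"rz": 0}
  ],
  "gripper": 1
}}

```text
time: 3.3
tool_pos: [459.0, 81.7, 68.7]
tcp_rot: [3.141, 0.436, 1.194]
contact_force: [0.3, -0.9, 0.4]
grip_width: 32.4
finger_force: 0.0
```

Call:
{"method": "carry_out", "body": {
  "plan": [
    {"tx": 0,"ty": 0,"tz": 3,"rx": 0,"ry": 0,"rz": 0},
    {"tx": 0,"ty": 0,"tz": 5,"rx": 0,"ry": 0,"rz": 0},
    {"tx": 0,"ty": 0,"tz": 7,"rx": 0,"ry": 0,"rz": 0},
    {"tx": 0,"ty": 0,"tz": 0,"rx": 0,"ry": 0,"rz": 0},
    {"tx": 0,"ty": 0,"tz": 0,"rx": 0,"ry": 0,"rz": 0}
  ]
}}

```text
time: 3.8
tool_pos: [458.8, 81.9, 83.6]
tcp_rot: [3.142, 0.436, 1.194]
contact_force: [0.5, -0.3, -6.9]
grip_width: 11.6
finger_force: 30.0
```

Run:
```python
from h import *
o=now()[2];print({k:np.round(o[k],3) for k in("time","tool_pos","tcp_rot","contact_force","moment","grip_width","finger_force")})
a=bot.capture("top")[190:300,190:320];b=bot.capture("side")[110:260,150:330]
f=lambda x,h:cv2.resize(x,(int(x.shape[1]*h/x.shape[0]),h),interpolation=cv2.INTER_CUBIC)
m=np.hstack([f(a,330),f(b,330)]);cv2.imwrite("pics/lift.png",np.clip(m[:,:,::-1]*1.5,0,255).astype(np.uint8))
```

```text
{'time': np.float64(3.8), 'tool_pos': array([458.843,  81.873,  83.551]), 'tcp_rot': array([3.142, 0.436, 1.194]), 'contact_force': array([ 0.463, -0.348, -6.947]), 'moment': array([ 0.58 , -0.185,  0.004]), 'grip_width': np.float64(11.634), 'finger_force': np.float64(29.996)}
```

View pics/lift.png

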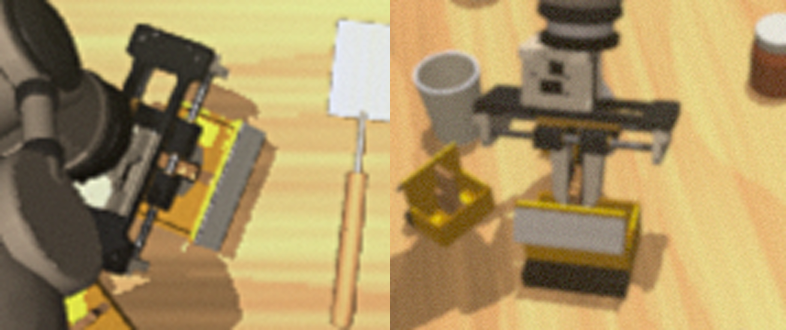

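I lifted before the fingers had fully closed, so the grip is high on the fin. I'll set the tray down gently and re-grip.

Call:
{"method": "carry_out", "body": {
  "plan": [
    {"tx": 0,"ty": 0,"tz": -1,"rx": 0,"ry": 0,"rz": 0},
    {"tx": 0,"ty": 0,"tz": -1,"rx": 0,"ry": 0,"rz": 0}
  ]
}}

```text
time: 4.1
tool_pos: [458.8, 81.8, 81.4]
tcp_rot: [-3.141, 0.436, 1.194]
contact_force: [0.2, 0.1, -5.1]
grip_width: 11.9
finger_force: 30.0
```

Call:
{"method": "carry_out", "body": {
  "plan": [
    {"tx": 0,"ty": 0,"tz": -1,"rx": 0,"ry": 0,"rz": 0},
    {"tx": 0,"ty": 0,"tz": 0,"rx": 0,"ry": 0,"rz": 0}
  ]
}}

```text
time: 4.3
tool_pos: [458.9, 81.7, 80.6]
tcp_rot: [3.142, 0.436, 1.194]
contact_force: [-0.8, 0.0, -6.3]
grip_width: 12.0
finger_force: 30.0
```

Call:
{"method": "carry_out", "body": {
  "plan": [
    {"tx": 0,"ty": 0,"tz": -1,"rx": 0,"ry": 0,"rz": 0},
    {"tx": 0,"ty": 0,"tz": 0,"rx": 0,"ry": 0,"rz": 0}
  ]
}}

```text
time: 4.5
tool_pos: [459.0, 81.8, 80.6]
tcp_rot: [3.141, 0.437, 1.194]
contact_force: [-1.9, 2.4, 4.6]
grip_width: 12.1
finger_force: 30.0
```

Call:
{"method": "carry_out", "body": {
  "plan": [
    {"tx": 0,"ty": 0,"tz": 0,"rx": 0,"ry": 0,"rz": 0},
    {"tx": 0,"ty": 0,"tz": 0,"rx": 0,"ry": 0,"rz": 0},
    {"tx": 0,"ty": 0,"tz": 0,"rx": 0,"ry": 0,"rz": 0},
    {"tx": 0,"ty": 0,"tz": -3,"rx": 0,"ry": 0,"rz": 0},
    {"tx": 0,"ty": 0,"tz": -4,"rx": 0,"ry": 0,"rz": 0},
    {"tx": 0,"ty": 0,"tz": -4,"rx": 0,"ry": 0,"rz": 0},
    {"tx": 0,"ty": 0,"tz": 0,"rx": 0,"ry": 0,"rz": 0}
  ],
  "gripper": 0.75
}}

```text
time: 5.2
tool_pos: [458.6, 81.6, 68.0]
tcp_rot: [-3.141, 0.437, 1.195]
contact_force: [-0.2, 0.8, 0.1]
grip_width: 23.2
finger_force: 0.0
```

Call:
{"method": "carry_out", "body": {
  "plan": [
    {"tx": 0,"ty": 0,"tz": 0,"rx": 0,"ry": 0,"rz": 0},
    {"tx": 0,"ty": 0,"tz": 0,"rx": 0,"ry": 0,"rz": 0},
    {"tx": 0,"ty": 0,"tz": 0,"rx": 0,"ry": 0,"rz": 0},
    {"tx": 0,"ty": 0,"tz": 0,"rx": 0,"ry": 0,"rz": 0},
    {"tx": 0,"ty": 0,"tz": 0,"rx": 0,"ry": 0,"rz": 0}
  ],
  "gripper": 1
}}

```text
time: 5.7
tool_pos: [459.0, 81.8, 68.8]
tcp_rot: [3.141, 0.436, 1.194]
contact_force: [0.1, 0.6, -1.4]
grip_width: 11.8
finger_force: 30.0
```

```bash
cat >> h.py <<'E'
G=np.array([-2,0,85.5]);LIP=np.array([53.7,0,70.7])
def tcp_lip(x,y,z,tip,dyaw=0):   # TCP pose with the lip at board (x,y,z) and that tip
    R=trayR(BYAW+dyaw,tip);return tcp_for(bw(x,y,z)-R@LIP,R)
def liest():                # estimate of lip in board frame from the measured TCP
    p,Rt,o=now();R=Rt@Q.T;l=p-R@Q[:,2]*bot.grip_point_offset+R@(LIP-G)
    e=Ro.from_matrix(R).as_euler("ZYX",degrees=True)
    f=np.array(o["contact_force"]);print("lip",np.round([A@l-FACE,U@l-MID,l[2]],2),"yaw,tip,roll",e.round(2),"F board",np.round([A@f,U@f,f[2]],2),"t",o["time"],"M",np.round(o["moment"],2))
E
python3 - <<'E'
from h import *
liest();d,r=delta(*tcp_lip(-45,0,190,25));print((d/12).round(2),(r/12).round(4))
E
```

```text
lip [-250.09 -172.62   70.99] yaw,tip,roll [-1.1158e+02  1.0000e-02  2.0000e-02] F board [-0.65 -0.11 -1.37] t 5.7 M [ 0.24 -0.02  0.04]
shift [  96.8 -250.7  139.4] rotvec [ 0.4106 -0.1473  0.0615] deg 25.2
[  8.07 -20.89  11.62] [ 0.0342 -0.0123  0.0051]
```

Call:
{"method": "carry_out", "body": {
  "plan": [
    {"tx": 0,"ty": 0,"tz": 2,"rx": 0,"ry": 0,"rz": 0},
    {"tx": 0,"ty": 0,"tz": 8,"rx": 0,"ry": 0,"rz": 0},
    {"tx": 0,"ty": 0,"tz": 15,"rx": 0,"ry": 0,"rz": 0},
    {"tx": 0,"ty": 0,"tz": 20,"rx": 0,"ry": 0,"rz": 0},
    {"tx": 0,"ty": 0,"tz": 20,"rx": 0,"ry": 0,"rz": 0},
    {"tx": 0,"ty": 0,"tz": 20,"rx": 0,"ry": 0,"rz": 0},
    {"tx": 0,"ty": 0,"tz": 10,"rx": 0,"ry": 0,"rz": 0},
    {"tx": 0,"ty": 0,"tz": 5,"rx": 0,"ry": 0,"rz": 0},
    {"tx": 0,"ty": 0,"tz": 0,"rx": 0,"ry": 0,"rz": 0},
    {"tx": 0,"ty": 0,"tz": 0,"rx": 0,"ry": 0,"rz": 0}
  ]
}}

```text
time: 6.7
tool_pos: [458.5, 81.7, 168.0]
tcp_rot: [-3.14, 0.437, 1.195]
contact_force: [-0.1, -0.5, -6.3]
grip_width: 12.1
finger_force: 30.0
```

Run:
```python
from h import *
liest();d,r=delta(*tcp_lip(-45,0,190,25));print((d/12).round(2),(r/12).round(4))
```

```text
lip [-249.88 -173.07  170.23] yaw,tip,roll [-1.1158e+02 -3.0000e-02 -6.0000e-02] F board [ 0.5   0.05 -6.3 ] t 6.7 M [ 0.6  -0.23 -0.01]
shift [  97.3 -250.7   40.2] rotvec [ 0.4108 -0.1489  0.0613] deg 25.3
[  8.11 -20.89   3.35] [ 0.0342 -0.0124  0.0051]
```

Call:
{"method": "carry_out", "body": {
  "plan": [
    {"tx": 4,"ty": -10,"tz": 6.2,"rx": 0.0342,"ry": -0.0124,"rz": 0.0051},
    {"tx": 8.1,"ty": -20.9,"tz": 6,"rx": 0.0342,"ry": -0.0124,"rz": 0.0051},
    {"tx": 10.1,"ty": -26.4,"tz": 6,"rx": 0.0342,"ry": -0.0124,"rz": 0.0051},
    {"tx": 10.1,"ty": -26.4,"tz": 6,"rx": 0.0342,"ry": -0.0124,"rz": 0.0051},
    {"tx": 10.1,"ty": -26.4,"tz": 6,"rx": 0.0342,"ry": -0.0124,"rz": 0.0051},
    {"tx": 10.1,"ty": -26.4,"tz": 5,"rx": 0.0342,"ry": -0.0124,"rz": 0.0051},
    {"tx": 10.1,"ty": -26.4,"tz": 5,"rx": 0.0342,"ry": -0.0124,"rz": 0.0051},
    {"tx": 10.1,"ty": -26.4,"tz": 0,"rx": 0.0342,"ry": -0.0124,"rz": 0.0051},
    {"tx": 9.1,"ty": -23,"tz": 0,"rx": 0.0342,"ry": -0.0124,"rz": 0.0051},
    {"tx": 8.1,"ty": -20.9,"tz": 0,"rx": 0.0342,"ry": -0.0124,"rz": 0.0051},
    {"tx": 5,"ty": -12,"tz": 0,"rx": 0.0342,"ry": -0.0124,"rz": 0.0051},
    {"tx": 2.2,"ty": -5.9,"tz": 0,"rx": 0.0342,"ry": -0.0124,"rz": 0.0051}
  ]
}}

```text
time: 7.9
tool_pos: [555.3, -170.7, 207.1]
tcp_rot: [-3.139, -0.001, 1.255]
contact_force: [-0.3, -0.3, -7.2]
grip_width: 11.6
finger_force: 30.0
```

Call:
{"method": "carry_out", "body": {
  "plan": [
    {"tx": 0,"ty": 0,"tz": 0,"rx": 0,"ry": 0,"rz": 0},
    {"tx": 0,"ty": 0,"tz": 0,"rx": 0,"ry": 0,"rz": 0}
  ]
}}

```text
time: 8.1
tool_pos: [555.2, -169.3, 207.7]
tcp_rot: [-3.14, 0.001, 1.255]
contact_force: [0.8, 0.3, -5.8]
grip_width: 11.8
finger_force: 30.0
```

Run:
```python
from h import *
liest();delta(*tcp_lip(-45,0,190,25))
a=bot.capture("top")[150:290,290:440];b=bot.capture("side")[150:400,180:430]
f=lambda x,h:cv2.resize(x,(int(x.shape[1]*h/x.shape[0]),h),interpolation=cv2.INTER_CUBIC)
m=np.hstack([f(a,380),f(b,380)]);cv2.imwrite("pics/near.png",np.clip(m[:,:,::-1]*1.5,0,255).astype(np.uint8));print(m.shape)
# expected plate top corners at y=+-55 (x31,z106) in the top view
p,Rt,o=now();R=Rt@Q.T;org=p-Rt[:,2]*bot.grip_point_offset-R@G
for q in ([31,-55,106],[31,55,106],[57,-55,73],[57,55,73]):
    uv=proj("top",org+R@np.array(q,float))[0];us=proj("side",org+R@np.array(q,float))[0];print(q,((uv-[290,150])*380/140).round(1),((us-[180,150])*380/250+[m.shape[1]-380,0]).round(1))
```

```text
lip [-44.51  -0.71 189.59] yaw,tip,roll [-108.13   24.97   -0.12] F board [-0.51  0.62 -5.79] t 8.1 M [-0.1   0.11 -0.  ]
shift [0.7 0.3 0.4] rotvec [-0.0001 -0.002   0.0014] deg 0.1
(380, 787, 3)
[31, -55, 106] [217.9 220.8] [549.1 167.2]
[31, 55, 106] [257.3  95.4] [657.5 175. ]
[57, -55, 73] [218.1 227.1] [549.1 196.8]
[57, 55, 73] [255.8 106.8] [653.5 204.6]
```

View pics/near.png

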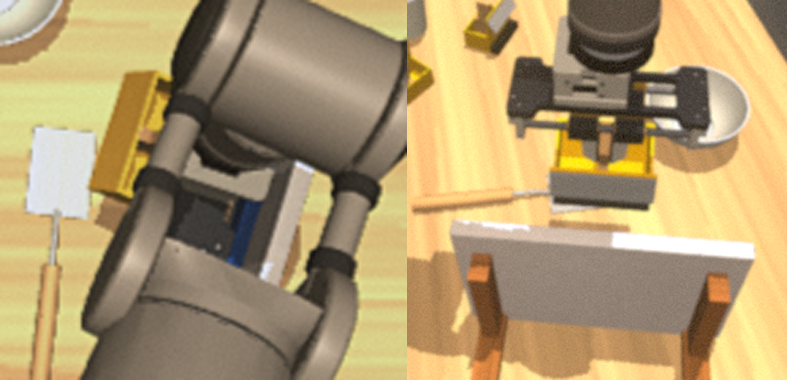

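The side view shows the plate's top edge at (553,168)-(657,176), against a predicted (549,167)-(657,175), so the tray hasn't slipped in the grip. Next I'll feel for the board face above the cleat.

Call:
{"method": "carry_out", "body": {
  "plan": [
    {"tx": -2.5,"ty": -7.6,"tz": 0,"rx": 0,"ry": 0,"rz": 0},
    {"tx": -2.5,"ty": -7.6,"tz": 0,"rx": 0,"ry": 0,"rz": 0},
    {"tx": -2.5,"ty": -7.6,"tz": 0,"rx": 0,"ry": 0,"rz": 0},
    {"tx": -1.5,"ty": -4.8,"tz": 0,"rx": 0,"ry": 0,"rz": 0},
    {"tx": -1.2,"ty": -3.8,"tz": 0,"rx": 0,"ry": 0,"rz": 0},
    {"tx": -0.6,"ty": -1.9,"tz": 0,"rx": 0,"ry": 0,"rz": 0},
    {"tx": -0.3,"ty": -0.95,"tz": 0,"rx": 0,"ry": 0,"rz": 0},
    {"tx": 0,"ty": 0,"tz": 0,"rx": 0,"ry": 0,"rz": 0}
  ]
}}

```text
time: 9.0
tool_pos: [545.0, -203.6, 208.9]
tcp_rot: [3.14, -0.0, 1.256]
contact_force: [0.0, 0.6, -6.3]
grip_width: 12.0
finger_force: 30.0
```

```bash
python3 -c "
from h import *
liest()"
```

```text
lip [ -8.72   0.29 190.76] yaw,tip,roll [-1.0801e+02  2.5020e+01  8.0000e-02] F board [-0.57 -0.14 -6.27] t 9.0 M [-0.15  0.15 -0.01]
```

Call:
{"method": "carry_out", "body": {
  "plan": [
    {"tx": -0.3,"ty": -0.95,"tz": 0,"rx": 0,"ry": 0,"rz": 0},
    {"tx": 0,"ty": 0,"tz": 0,"rx": 0,"ry": 0,"rz": 0}
  ]
}}

```text
time: 9.2
tool_pos: [544.7, -204.4, 208.9]
tcp_rot: [3.14, -0.0, 1.256]
contact_force: [-1.0, 0.9, -5.9]
grip_width: 11.6
finger_force: 30.0
```

Call:
{"method": "carry_out", "body": {
  "plan": [
    {"tx": -0.3,"ty": -0.95,"tz": 0,"rx": 0,"ry": 0,"rz": 0},
    {"tx": 0,"ty": 0,"tz": 0,"rx": 0,"ry": 0,"rz": 0}
  ]
}}

```text
time: 9.4
tool_pos: [544.4, -205.5, 208.9]
tcp_rot: [3.14, -0.0, 1.256]
contact_force: [0.6, 1.0, -6.6]
grip_width: 11.9
finger_force: 30.0
```

Call:
{"method": "carry_out", "body": {
  "plan": [
    {"tx": -0.3,"ty": -0.95,"tz": 0,"rx": 0,"ry": 0,"rz": 0},
    {"tx": 0,"ty": 0,"tz": 0,"rx": 0,"ry": 0,"rz": 0}
  ]
}}

```text
time: 9.6
tool_pos: [544.1, -206.6, 208.9]
tcp_rot: [3.14, -0.0, 1.256]
contact_force: [-0.8, 0.5, -6.2]
grip_width: 11.8
finger_force: 30.0
```

Call:
{"method": "carry_out", "body": {
  "plan": [
    {"tx": -0.3,"ty": -0.95,"tz": 0,"rx": 0,"ry": 0,"rz": 0},
    {"tx": 0,"ty": 0,"tz": 0,"rx": 0,"ry": 0,"rz": 0}
  ]
}}

```text
time: 9.8
tool_pos: [543.8, -207.5, 208.9]
tcp_rot: [3.14, -0.0, 1.256]
contact_force: [0.3, 0.8, -6.1]
grip_width: 12.0
finger_force: 30.0
```

Call:
{"method": "carry_out", "body": {
  "plan": [
    {"tx": -0.3,"ty": -0.95,"tz": 0,"rx": 0,"ry": 0,"rz": 0},
    {"tx": 0,"ty": 0,"tz": 0,"rx": 0,"ry": 0,"rz": 0}
  ]
}}

```text
time: 10.0
tool_pos: [543.5, -208.5, 209.0]
tcp_rot: [3.14, -0.0, 1.256]
contact_force: [-0.9, 1.4, -5.5]
grip_width: 11.7
finger_force: 30.0
```

Call:
{"method": "carry_out", "body": {
  "plan": [
    {"tx": -0.15,"ty": -0.5,"tz": 0,"rx": 0,"ry": 0,"rz": 0},
    {"tx": 0,"ty": 0,"tz": 0,"rx": 0,"ry": 0,"rz": 0}
  ]
}}

```text
time: 10.2
tool_pos: [543.3, -208.9, 209.0]
tcp_rot: [3.14, -0.0, 1.256]
contact_force: [0.0, 0.0, -5.5]
grip_width: 11.7
finger_force: 30.0
```

```bash
python3 -c "
from h import *
liest()"
```

```text
lip [ -3.15   0.36 190.8 ] yaw,tip,roll [-1.080e+02  2.501e+01  8.000e-02] F board [-0.    0.   -5.54] t 10.2 M [-0.16  0.1  -0.02]
```

Call:
{"method": "carry_out", "body": {
  "plan": [
    {"tx": -0.25,"ty": -0.75,"tz": 0,"rx": 0,"ry": 0,"rz": 0},
    {"tx": 0,"ty": 0,"tz": 0,"rx": 0,"ry": 0,"rz": 0}
  ]
}}

```text
time: 10.4
tool_pos: [543.1, -209.7, 208.9]
tcp_rot: [3.14, -0.0, 1.256]
contact_force: [0.1, 0.5, -5.1]
grip_width: 12.3
finger_force: 30.0
```

Call:
{"method": "carry_out", "body": {
  "plan": [
    {"tx": -0.25,"ty": -0.75,"tz": 0,"rx": 0,"ry": 0,"rz": 0},
    {"tx": 0,"ty": 0,"tz": 0,"rx": 0,"ry": 0,"rz": 0}
  ]
}}

```text
time: 10.6
tool_pos: [542.8, -210.4, 208.9]
tcp_rot: [3.14, -0.0, 1.256]
contact_force: [0.7, 0.1, -6.0]
grip_width: 12.1
finger_force: 30.0
```

Call:
{"method": "carry_out", "body": {
  "plan": [
    {"tx": -0.25,"ty": -0.75,"tz": 0,"rx": 0,"ry": 0,"rz": 0},
    {"tx": 0,"ty": 0,"tz": 0,"rx": 0,"ry": 0,"rz": 0}
  ]
}}

```text
time: 10.8
tool_pos: [542.8, -210.6, 209.0]
tcp_rot: [3.14, -0.001, 1.256]
contact_force: [1.2, 3.0, -5.2]
grip_width: 11.8
finger_force: 30.0
```

```bash
python3 -c "
from h import *
liest()"
```

```text
lip [ -1.36   0.35 190.78] yaw,tip,roll [-1.080e+02  2.507e+01  8.000e-02] F board [-3.19  0.2  -5.15] t 10.8 M [ 0.34 -0.04 -0.07]
```

Contact at about 3 N: the board face lies 2.5 mm further back than measured. I'll back off 3 mm and lower the strip into the gap.

```bash
sed -i 's/FACE=78.15/FACE=80.65/' h.py
```

Call:
{"method": "carry_out", "body": {
  "plan": [
    {"tx": 0.45,"ty": 1.4,"tz": 0,"rx": 0,"ry": 0,"rz": 0},
    {"tx": 0.5,"ty": 1.5,"tz": 0,"rx": 0,"ry": 0,"rz": 0},
    {"tx": 0,"ty": 0,"tz": -3,"rx": 0,"ry": 0,"rz": 0},
    {"tx": 0,"ty": 0,"tz": -4,"rx": 0,"ry": 0,"rz": 0},
    {"tx": 0,"ty": 0,"tz": -4,"rx": 0,"ry": 0,"rz": 0},
    {"tx": 0,"ty": 0,"tz": -3,"rx": 0,"ry": 0,"rz": 0},
    {"tx": 0,"ty": 0,"tz": -2,"rx": 0,"ry": 0,"rz": 0},
    {"tx": 0,"ty": 0,"tz": -1,"rx": 0,"ry": 0,"rz": 0},
    {"tx": 0,"ty": 0,"tz": 0,"rx": 0,"ry": 0,"rz": 0}
  ]
}}

```text
time: 11.7
tool_pos: [543.5, -208.2, 191.8]
tcp_rot: [3.141, -0.0, 1.256]
contact_force: [-0.2, 1.1, -6.4]
grip_width: 11.9
finger_force: 30.0
```

```bash
python3 -c "
from h import *
liest()"
```

```text
lip [ -6.37   0.3  173.65] yaw,tip,roll [-1.0801e+02  2.5010e+01  7.0000e-02] F board [-0.98 -0.55 -6.35] t 11.7 M [-0.16  0.08 -0.09]
```

Call:
{"method": "carry_out", "body": {
  "plan": [
    {"tx": 0,"ty": 0,"tz": -1,"rx": 0,"ry": 0,"rz": 0},
    {"tx": 0,"ty": 0,"tz": -1,"rx": 0,"ry": 0,"rz": 0}
  ]
}}

```text
time: 11.9
tool_pos: [543.6, -208.2, 190.1]
tcp_rot: [3.14, -0.0, 1.256]
contact_force: [0.1, -0.4, -6.7]
grip_width: 11.7
finger_force: 30.0
```

Call:
{"method": "carry_out", "body": {
  "plan": [
    {"tx": 0,"ty": 0,"tz": -1,"rx": 0,"ry": 0,"rz": 0},
    {"tx": 0,"ty": 0,"tz": -1,"rx": 0,"ry": 0,"rz": 0}
  ]
}}

```text
time: 12.1
tool_pos: [543.5, -208.2, 187.9]
tcp_rot: [3.14, -0.0, 1.256]
contact_force: [0.2, -1.3, -6.8]
grip_width: 12.0
finger_force: 30.0
```

Call:
{"method": "carry_out", "body": {
  "plan": [
    {"tx": 0,"ty": 0,"tz": -1,"rx": 0,"ry": 0,"rz": 0},
    {"tx": 0,"ty": 0,"tz": -1,"rx": 0,"ry": 0,"rz": 0}
  ]
}}

```text
time: 12.3
tool_pos: [543.6, -208.2, 185.9]
tcp_rot: [3.14, -0.0, 1.256]
contact_force: [-0.7, 0.0, -7.3]
grip_width: 11.9
finger_force: 30.0
```

Call:
{"method": "carry_out", "body": {
  "plan": [
    {"tx": 0,"ty": 0,"tz": -0.8,"rx": 0,"ry": 0,"rz": 0},
    {"tx": 0,"ty": 0,"tz": -0.8,"rx": 0,"ry": 0,"rz": 0}
  ]
}}

```text
time: 12.5
tool_pos: [543.5, -208.2, 184.3]
tcp_rot: [3.14, -0.0, 1.256]
contact_force: [0.8, 0.2, -6.5]
grip_width: 12.1
finger_force: 30.0
```

Call:
{"method": "carry_out", "body": {
  "plan": [
    {"tx": 0,"ty": 0,"tz": -0.8,"rx": 0,"ry": 0,"rz": 0},
    {"tx": 0,"ty": 0,"tz": 0,"rx": 0,"ry": 0,"rz": 0}
  ]
}}

```text
time: 12.7
tool_pos: [543.5, -208.2, 183.4]
tcp_rot: [3.141, -0.0, 1.256]
contact_force: [0.3, 0.9, -6.0]
grip_width: 11.8
finger_force: 30.0
```

Call:
{"method": "carry_out", "body": {
  "plan": [
    {"tx": 0,"ty": 0,"tz": -0.8,"rx": 0,"ry": 0,"rz": 0},
    {"tx": 0,"ty": 0,"tz": -0.8,"rx": 0,"ry": 0,"rz": 0}
  ]
}}

```text
time: 12.9
tool_pos: [543.6, -208.2, 181.9]
tcp_rot: [3.14, -0.0, 1.256]
contact_force: [0.2, -0.1, -6.3]
grip_width: 11.8
finger_force: 30.0
```

Call:
{"method": "carry_out", "body": {
  "plan": [
    {"tx": 0,"ty": 0,"tz": -0.8,"rx": 0,"ry": 0,"rz": 0},
    {"tx": 0,"ty": 0,"tz": 0,"rx": 0,"ry": 0,"rz": 0}
  ]
}}

```text
time: 13.1
tool_pos: [543.5, -208.1, 181.0]
tcp_rot: [3.141, -0.0, 1.256]
contact_force: [0.2, -0.1, -6.2]
grip_width: 11.9
finger_force: 30.0
```

Call:
{"method": "carry_out", "body": {
  "plan": [
    {"tx": 0,"ty": 0,"tz": -0.8,"rx": 0,"ry": 0,"rz": 0},
    {"tx": 0,"ty": 0,"tz": -0.8,"rx": 0,"ry": 0,"rz": 0}
  ]
}}

```text
time: 13.3
tool_pos: [543.6, -208.2, 179.5]
tcp_rot: [3.14, -0.0, 1.256]
contact_force: [0.4, -0.9, -5.3]
grip_width: 11.7
finger_force: 30.0
```

Call:
{"method": "carry_out", "body": {
  "plan": [
    {"tx": 0,"ty": 0,"tz": -0.8,"rx": 0,"ry": 0,"rz": 0},
    {"tx": 0,"ty": 0,"tz": 0,"rx": 0,"ry": 0,"rz": 0}
  ]
}}

```text
time: 13.5
tool_pos: [543.5, -208.2, 178.6]
tcp_rot: [3.141, -0.0, 1.256]
contact_force: [-0.2, 0.2, -5.5]
grip_width: 11.7
finger_force: 30.0
```

Call:
{"method": "carry_out", "body": {
  "plan": [
    {"tx": 0,"ty": 0,"tz": -0.8,"rx": 0,"ry": 0,"rz": 0},
    {"tx": 0,"ty": 0,"tz": -0.8,"rx": 0,"ry": 0,"rz": 0}
  ]
}}

```text
time: 13.7
tool_pos: [543.6, -208.2, 177.1]
tcp_rot: [3.14, -0.0, 1.256]
contact_force: [-0.2, -0.1, -5.8]
grip_width: 12.0
finger_force: 30.0
```

Call:
{"method": "carry_out", "body": {
  "plan": [
    {"tx": 0,"ty": 0,"tz": -0.8,"rx": 0,"ry": 0,"rz": 0},
    {"tx": 0,"ty": 0,"tz": -0.8,"rx": 0,"ry": 0,"rz": 0}
  ]
}}

```text
time: 13.9
tool_pos: [543.5, -208.2, 175.5]
tcp_rot: [3.14, -0.0, 1.256]
contact_force: [0.4, 0.2, -6.1]
grip_width: 11.5
finger_force: 30.0
```

Call:
{"method": "carry_out", "body": {
  "plan": [
    {"tx": 0,"ty": 0,"tz": -0.8,"rx": 0,"ry": 0,"rz": 0},
    {"tx": 0,"ty": 0,"tz": -0.8,"rx": 0,"ry": 0,"rz": 0}
  ]
}}

```text
time: 14.1
tool_pos: [543.5, -208.2, 173.8]
tcp_rot: [3.14, -0.0, 1.256]
contact_force: [0.5, -0.3, -6.1]
grip_width: 11.6
finger_force: 30.0
```

Call:
{"method": "carry_out", "body": {
  "plan": [
    {"tx": 0,"ty": 0,"tz": -0.8,"rx": 0,"ry": 0,"rz": 0},
    {"tx": 0,"ty": 0,"tz": 0,"rx": 0,"ry": 0,"rz": 0}
  ]
}}

```text
time: 14.3
tool_pos: [543.5, -208.2, 173.0]
tcp_rot: [3.141, -0.0, 1.256]
contact_force: [-0.6, 0.8, -6.5]
grip_width: 12.1
finger_force: 30.0
```

Call:
{"method": "carry_out", "body": {
  "plan": [
    {"tx": 0,"ty": 0,"tz": -0.8,"rx": 0,"ry": 0,"rz": 0},
    {"tx": 0,"ty": 0,"tz": -0.8,"rx": 0,"ry": 0,"rz": 0}
  ]
}}

```text
time: 14.5
tool_pos: [543.6, -208.2, 171.6]
tcp_rot: [3.14, -0.0, 1.256]
contact_force: [-0.8, 0.4, -5.7]
grip_width: 11.6
finger_force: 30.0
```

Call:
{"method": "carry_out", "body": {
  "plan": [
    {"tx": 0,"ty": 0,"tz": -0.8,"rx": 0,"ry": 0,"rz": 0},
    {"tx": 0,"ty": 0,"tz": 0,"rx": 0,"ry": 0,"rz": 0}
  ]
}}

```text
time: 14.7
tool_pos: [543.5, -208.2, 170.6]
tcp_rot: [3.141, -0.0, 1.256]
contact_force: [1.1, -0.0, -6.6]
grip_width: 11.7
finger_force: 30.0
```

```bash
python3 -c "
from h import *
liest()"
```

```text
lip [ -6.4    0.24 152.41] yaw,tip,roll [-1.0801e+02  2.5010e+01  6.0000e-02] F board [-0.31  1.04 -6.65] t 14.7 M [-0.13  0.12 -0.01]
```

Call:
{"method": "carry_out", "body": {
  "plan": [
    {"tx": 0,"ty": 0,"tz": -0.8,"rx": 0,"ry": 0,"rz": 0},
    {"tx": 0,"ty": 0,"tz": -0.8,"rx": 0,"ry": 0,"rz": 0}
  ]
}}

```text
time: 14.9
tool_pos: [543.6, -208.2, 169.1]
tcp_rot: [3.14, -0.0, 1.256]
contact_force: [-0.1, -0.8, -5.2]
grip_width: 11.7
finger_force: 30.0
```

Call:
{"method": "carry_out", "body": {
  "plan": [
    {"tx": 0,"ty": 0,"tz": -0.8,"rx": 0,"ry": 0,"rz": 0},
    {"tx": 0,"ty": 0,"tz": 0,"rx": 0,"ry": 0,"rz": 0}
  ]
}}

```text
time: 15.1
tool_pos: [543.5, -208.2, 168.2]
tcp_rot: [3.141, -0.0, 1.256]
contact_force: [-0.3, 0.4, -5.6]
grip_width: 11.7
finger_force: 30.0
```

Call:
{"method": "carry_out", "body": {
  "plan": [
    {"tx": 0,"ty": 0,"tz": -0.8,"rx": 0,"ry": 0,"rz": 0},
    {"tx": 0,"ty": 0,"tz": -0.8,"rx": 0,"ry": 0,"rz": 0}
  ]
}}

```text
time: 15.3
tool_pos: [543.6, -208.2, 166.8]
tcp_rot: [3.14, -0.0, 1.256]
contact_force: [-0.3, -0.3, -6.4]
grip_width: 11.8
finger_force: 30.0
```

Call:
{"method": "carry_out", "body": {
  "plan": [
    {"tx": 0,"ty": 0,"tz": -0.8,"rx": 0,"ry": 0,"rz": 0},
    {"tx": 0,"ty": 0,"tz": 0,"rx": 0,"ry": 0,"rz": 0}
  ]
}}

```text
time: 15.5
tool_pos: [543.5, -208.2, 165.8]
tcp_rot: [3.141, -0.0, 1.256]
contact_force: [-0.1, -0.4, -5.7]
grip_width: 12.0
finger_force: 30.0
```

Call:
{"method": "carry_out", "body": {
  "plan": [
    {"tx": 0,"ty": 0,"tz": -0.8,"rx": 0,"ry": 0,"rz": 0},
    {"tx": 0,"ty": 0,"tz": -0.8,"rx": 0,"ry": 0,"rz": 0}
  ]
}}

```text
time: 15.7
tool_pos: [543.6, -208.2, 164.3]
tcp_rot: [3.14, -0.0, 1.256]
contact_force: [0.7, -0.9, -5.4]
grip_width: 11.6
finger_force: 30.0
```

Call:
{"method": "carry_out", "body": {
  "plan": [
    {"tx": 0,"ty": 0,"tz": -0.8,"rx": 0,"ry": 0,"rz": 0},
    {"tx": 0,"ty": 0,"tz": 0,"rx": 0,"ry": 0,"rz": 0}
  ]
}}

```text
time: 15.9
tool_pos: [543.5, -208.2, 163.4]
tcp_rot: [3.141, -0.0, 1.256]
contact_force: [0.2, -0.2, -6.2]
grip_width: 11.9
finger_force: 30.0
```

```bash
python3 -c "
from h import *
liest()"
```

```text
lip [ -6.39   0.24 145.21] yaw,tip,roll [-1.0801e+02  2.5020e+01  6.0000e-02] F board [ 0.18  0.23 -6.2 ] t 15.9 M [-0.12  0.14 -0.01]
```

Call:
{"method": "carry_out", "body": {
  "plan": [
    {"tx": 0,"ty": 0,"tz": -0.8,"rx": 0,"ry": 0,"rz": 0},
    {"tx": 0,"ty": 0,"tz": 0,"rx": 0,"ry": 0,"rz": 0}
  ]
}}

```text
time: 16.1
tool_pos: [543.5, -208.2, 162.6]
tcp_rot: [3.14, -0.0, 1.256]
contact_force: [0.6, 0.3, -6.7]
grip_width: 11.8
finger_force: 30.0
```

Call:
{"method": "carry_out", "body": {
  "plan": [
    {"tx": 0,"ty": 0,"tz": -0.8,"rx": 0,"ry": 0,"rz": 0},
    {"tx": 0,"ty": 0,"tz": 0,"rx": 0,"ry": 0,"rz": 0}
  ]
}}

```text
time: 16.3
tool_pos: [543.5, -208.2, 161.8]
tcp_rot: [3.14, -0.0, 1.256]
contact_force: [-0.1, 0.8, -4.9]
grip_width: 11.7
finger_force: 30.0
```

Call:
{"method": "carry_out", "body": {
  "plan": [
    {"tx": 0,"ty": 0,"tz": -0.8,"rx": 0,"ry": 0,"rz": 0},
    {"tx": 0,"ty": 0,"tz": 0,"rx": 0,"ry": 0,"rz": 0}
  ]
}}

```text
time: 16.5
tool_pos: [543.5, -208.2, 161.0]
tcp_rot: [3.141, -0.0, 1.256]
contact_force: [0.0, -0.3, -5.6]
grip_width: 12.3
finger_force: 30.0
```

```bash
python3 -c "
from h import *
liest()"
```

```text
lip [ -6.39   0.27 142.86] yaw,tip,roll [-1.0801e+02  2.5010e+01  7.0000e-02] F board [ 0.25  0.12 -5.6 ] t 16.5 M [-0.1   0.09  0.02]
```

Call:
{"method": "carry_out", "body": {
  "plan": [
    {"tx": 0,"ty": 0,"tz": -0.8,"rx": 0,"ry": 0,"rz": 0},
    {"tx": 0,"ty": 0,"tz": 0,"rx": 0,"ry": 0,"rz": 0}
  ]
}}

```text
time: 16.7
tool_pos: [543.5, -208.2, 160.2]
tcp_rot: [3.141, -0.0, 1.256]
contact_force: [0.1, 0.0, -5.7]
grip_width: 11.7
finger_force: 30.0
```

Call:
{"method": "carry_out", "body": {
  "plan": [
    {"tx": 0,"ty": 0,"tz": -0.8,"rx": 0,"ry": 0,"rz": 0},
    {"tx": 0,"ty": 0,"tz": 0,"rx": 0,"ry": 0,"rz": 0}
  ]
}}

```text
time: 16.9
tool_pos: [543.5, -208.2, 159.4]
tcp_rot: [3.141, -0.0, 1.256]
contact_force: [-0.7, -0.3, -5.9]
grip_width: 11.8
finger_force: 30.0
```

```bash
python3 -c "
from h import *
liest()
b=bot.capture('side')[150:400,180:430];m=cv2.resize(b,(750,590)[0:1]+(590,),interpolation=cv2.INTER_CUBIC);cv2.imwrite('pics/down.png',np.clip(m[:,:,::-1]*1.6,0,255).astype(np.uint8))"
```

```text
lip [ -6.39   0.28 141.26] yaw,tip,roll [-1.0801e+02  2.5010e+01  7.0000e-02] F board [ 0.53 -0.51 -5.88] t 16.9 M [-0.13  0.06  0.02]
```

View pics/down.png

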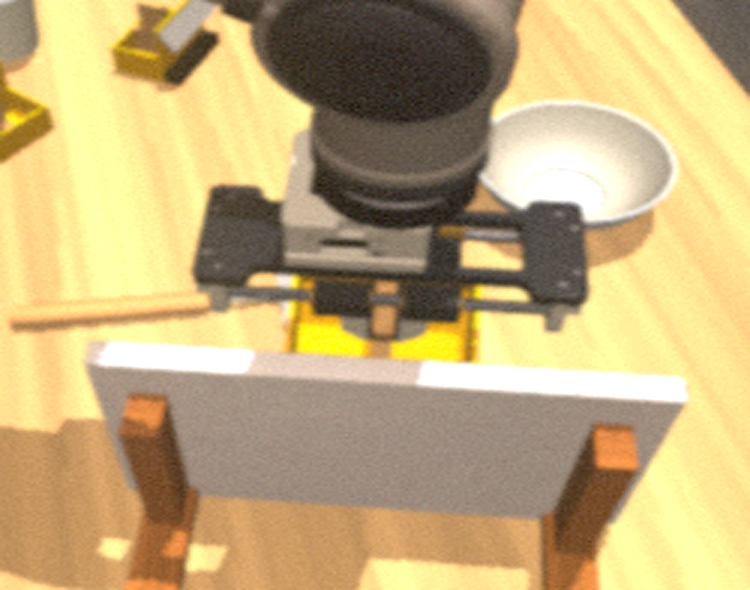

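The view shows the tray in front of the board's middle (fin at col 385, board mid about col 388), clear of everything else. Keep lowering.

Call:
{"method": "carry_out", "body": {
  "plan": [
    {"tx": 0,"ty": 0,"tz": -0.8,"rx": 0,"ry": 0,"rz": 0},
    {"tx": 0,"ty": 0,"tz": 0,"rx": 0,"ry": 0,"rz": 0}
  ]
}}

```text
time: 17.15
tool_pos: [543.5, -208.2, 158.7]
tcp_rot: [3.14, -0.0, 1.256]
contact_force: [-0.4, -0.3, -5.5]
grip_width: 12.2
finger_force: 30.0
```

Call:
{"method": "carry_out", "body": {
  "plan": [
    {"tx": 0,"ty": 0,"tz": -0.8,"rx": 0,"ry": 0,"rz": 0},
    {"tx": 0,"ty": 0,"tz": 0,"rx": 0,"ry": 0,"rz": 0}
  ]
}}

```text
time: 17.35
tool_pos: [543.5, -208.2, 157.8]
tcp_rot: [3.141, -0.0, 1.256]
contact_force: [-1.0, 0.6, -6.2]
grip_width: 11.9
finger_force: 30.0
```

```bash
python3 -c "
from h import *
liest()"
```

```text
lip [ -6.39   0.28 139.65] yaw,tip,roll [-1.0801e+02  2.5010e+01  7.0000e-02] F board [-0.25 -1.15 -6.23] t 17.35 M [-0.15  0.11 -0.01]
```

Call:
{"method": "carry_out", "body": {
  "plan": [
    {"tx": 0,"ty": 0,"tz": -0.8,"rx": 0,"ry": 0,"rz": 0},
    {"tx": 0,"ty": 0,"tz": 0,"rx": 0,"ry": 0,"rz": 0}
  ]
}}

```text
time: 17.55
tool_pos: [543.5, -208.3, 157.2]
tcp_rot: [3.14, 0.0, 1.256]
contact_force: [-0.5, -0.7, -5.5]
grip_width: 12.1
finger_force: 30.0
```

Call:
{"method": "carry_out", "body": {
  "plan": [
    {"tx": 0,"ty": 0,"tz": -0.8,"rx": 0,"ry": 0,"rz": 0},
    {"tx": 0,"ty": 0,"tz": 0,"rx": 0,"ry": 0,"rz": 0}
  ]
}}

```text
time: 17.75
tool_pos: [543.6, -208.6, 156.6]
tcp_rot: [3.14, 0.001, 1.256]
contact_force: [-0.4, -1.6, -4.1]
grip_width: 11.9
finger_force: 30.0
```

```bash
python3 -c "
from h import *
liest()"
```

```text
lip [ -6.01   0.55 138.5 ] yaw,tip,roll [-107.98   24.97    0.12] F board [ 1.66  0.14 -4.1 ] t 17.75 M [-0.52  0.21 -0.04]
```

First touch: the lip is on the slope at (-6.0, 138.5), so the slope starts at V ≈ 129.9, close to the lower end of its range. Next I'll swing the foot in about the lip.

Run:
```python
from h import *
p,R,_=now();tips=np.linspace(25,0,11)
for i,t in enumerate(tips[1:]):
    k=(i+1)/10;p1,R1=tcp_lip(-6.0,.4,139.0,t);print(round(t,1),end=" ");delta(p1,R1,p,R);p,R=p1,R1
```

```text
22.5 shift [ 0.   0.8 -1.4] rotvec [-0.0404  0.0151  0.0005] deg 2.5
20.0 shift [ 0.2  0.6 -2. ] rotvec [-0.0415  0.0135 -0.    ] deg 2.5
17.5 shift [ 0.2  0.5 -2. ] rotvec [-0.0415  0.0135  0.    ] deg 2.5
15.0 shift [ 0.2  0.5 -2. ] rotvec [-0.0415  0.0135 -0.    ] deg 2.5
12.5 shift [ 0.1  0.4 -2. ] rotvec [-0.0415  0.0135 -0.    ] deg 2.5
10.0 shift [ 0.1  0.3 -2.1] rotvec [-0.0415  0.0135  0.    ] deg 2.5
7.5 shift [ 0.1  0.2 -2.1] rotvec [-0.0415  0.0135 -0.    ] deg 2.5
5.0 shift [ 0.   0.1 -2.1] rotvec [-0.0415  0.0135  0.    ] deg 2.5
2.5 shift [ 0.   0.  -2.1] rotvec [-0.0415  0.0135  0.    ] deg 2.5
0.0 shift [-0.  -0.  -2.1] rotvec [-0.0415  0.0135  0.    ] deg 2.5
```

Call:
{"method": "carry_out", "body": {
  "plan": [
    {"tx": 0.1,"ty": 0.5,"tz": -1.0,"rx": -0.0415,"ry": 0.0135,"rz": 0},
    {"tx": 0.2,"ty": 0.6,"tz": -2.0,"rx": -0.0415,"ry": 0.0135,"rz": 0},
    {"tx": 0.2,"ty": 0.5,"tz": -2.0,"rx": -0.0415,"ry": 0.0135,"rz": 0},
    {"tx": 0.2,"ty": 0.5,"tz": -2.0,"rx": -0.0415,"ry": 0.0135,"rz": 0},
    {"tx": 0,"ty": 0,"tz": 0,"rx": 0,"ry": 0,"rz": 0}
  ]
}}

```text
time: 18.25
tool_pos: [544.2, -205.9, 149.2]
tcp_rot: [3.141, 0.176, 1.258]
contact_force: [-0.5, -3.6, -3.9]
grip_width: 11.8
finger_force: 30.0
```

```bash
python3 -c "
from h import *
liest()"
```

```text
lip [ -6.3    0.32 139.07] yaw,tip,roll [-1.0792e+02  1.4910e+01  4.0000e-02] F board [ 3.6   0.62 -3.86] t 18.25 M [-0.55  0.35 -0.05]
```

Call:
{"method": "carry_out", "body": {
  "plan": [
    {"tx": 0.1,"ty": 0.2,"tz": -1.9,"rx": -0.0415,"ry": 0.0135,"rz": 0},
    {"tx": 0.1,"ty": 0.2,"tz": -2.0,"rx": -0.0415,"ry": 0.0135,"rz": 0},
    {"tx": 0.1,"ty": 0.2,"tz": -2.1,"rx": -0.0415,"ry": 0.0135,"rz": 0},
    {"tx": 0,"ty": 0,"tz": 0,"rx": 0,"ry": 0,"rz": 0}
  ]
}}

```text
time: 18.65
tool_pos: [544.5, -205.2, 143.1]
tcp_rot: [3.141, 0.305, 1.257]
contact_force: [-1.2, -3.4, -5.6]
grip_width: 11.8
finger_force: 30.0
```

```bash
python3 -c "
from h import *
liest()"
```

```text
lip [ -6.15   0.31 139.03] yaw,tip,roll [-1.0796e+02  7.5200e+00  1.0000e-02] F board [ 3.65 -0.12 -5.56] t 18.65 M [-0.21  0.15 -0.04]
```

Call:
{"method": "carry_out", "body": {
  "plan": [
    {"tx": 0,"ty": 0,"tz": -2.1,"rx": -0.0415,"ry": 0.0135,"rz": 0},
    {"tx": 0,"ty": 0,"tz": -2.1,"rx": -0.0415,"ry": 0.0135,"rz": 0},
    {"tx": 0,"ty": 0,"tz": 0,"rx": 0,"ry": 0,"rz": 0}
  ]
}}

```text
time: 18.95
tool_pos: [544.5, -205.2, 138.9]
tcp_rot: [3.141, 0.391, 1.257]
contact_force: [-1.1, -3.1, -5.2]
grip_width: 11.6
finger_force: 30.0
```

```bash
python3 -c "
from h import *
liest()"
```

```text
lip [ -5.92   0.34 138.99] yaw,tip,roll [-1.0798e+02  2.5700e+00  2.0000e-02] F board [ 3.28 -0.08 -5.21] t 18.95 M [ 0.13  0.01 -0.1 ]
```

Call:
{"method": "carry_out", "body": {
  "plan": [
    {"tx": 0,"ty": 0,"tz": -2.1,"rx": -0.0425,"ry": 0.0138,"rz": 0},
    {"tx": 0,"ty": 0,"tz": 0,"rx": 0,"ry": 0,"rz": 0}
  ]
}}

```text
time: 19.15
tool_pos: [544.5, -205.3, 136.9]
tcp_rot: [3.141, 0.436, 1.256]
contact_force: [-0.4, -1.7, -5.2]
grip_width: 11.8
finger_force: 30.0
```

Call:
{"method": "carry_out", "body": {
  "plan": [
    {"tx": -0.3,"ty": -0.95,"tz": -1.1,"rx": 0,"ry": 0,"rz": 0},
    {"tx": 0,"ty": 0,"tz": 0,"rx": 0,"ry": 0,"rz": 0}
  ]
}}

```text
time: 19.35
tool_pos: [544.1, -206.5, 135.7]
tcp_rot: [3.141, 0.435, 1.255]
contact_force: [0.3, -0.5, -5.7]
grip_width: 11.9
finger_force: 30.0
```

```bash
python3 -c "
from h import *
liest()"
```

```text
lip [ -4.65   0.26 137.92] yaw,tip,roll [-1.0805e+02  8.0000e-02  6.0000e-02] F board [ 0.37  0.41 -5.75] t 19.35 M [ 0.6  -0.17  0.04]
```

Now slide down the slope and in towards the board, in small steps.

Call:
{"method": "carry_out", "body": {
  "plan": [
    {"tx": -0.2,"ty": -0.6,"tz": -0.8,"rx": 0,"ry": 0,"rz": 0},
    {"tx": 0,"ty": 0,"tz": 0,"rx": 0,"ry": 0,"rz": 0}
  ]
}}

```text
time: 19.55
tool_pos: [543.9, -207.2, 135.0]
tcp_rot: [3.14, 0.436, 1.256]
contact_force: [0.3, 0.1, -6.2]
grip_width: 11.6
finger_force: 30.0
```

Call:
{"method": "carry_out", "body": {
  "plan": [
    {"tx": 0,"ty": 0,"tz": -0.8,"rx": 0,"ry": 0,"rz": 0},
    {"tx": 0,"ty": 0,"tz": 0,"rx": 0,"ry": 0,"rz": 0}
  ]
}}

```text
time: 19.75
tool_pos: [544.0, -207.1, 134.3]
tcp_rot: [3.14, 0.437, 1.256]
contact_force: [-0.2, 0.1, -6.0]
grip_width: 12.0
finger_force: 30.0
```

```bash
python3 -c "
from h import *
liest()"
```

```text
lip [ -4.09   0.44 136.56] yaw,tip,roll [-1.08e+02 -4.00e-02  7.00e-02] F board [-0.07 -0.19 -6.02] t 19.75 M [ 0.5  -0.12 -0.01]
```

Call:
{"method": "carry_out", "body": {
  "plan": [
    {"tx": 0,"ty": 0,"tz": -0.7,"rx": 0,"ry": 0,"rz": 0},
    {"tx": 0,"ty": 0,"tz": 0,"rx": 0,"ry": 0,"rz": 0}
  ]
}}

```text
time: 19.95
tool_pos: [544.1, -207.3, 133.9]
tcp_rot: [3.14, 0.438, 1.256]
contact_force: [-0.8, -2.1, -3.1]
grip_width: 11.6
finger_force: 30.0
```

Call:
{"method": "carry_out", "body": {
  "plan": [
    {"tx": 0,"ty": 0,"tz": -0.6,"rx": 0,"ry": 0,"rz": 0},
    {"tx": 0,"ty": 0,"tz": 0,"rx": 0,"ry": 0,"rz": 0}
  ]
}}

```text
time: 20.15
tool_pos: [544.1, -207.4, 133.8]
tcp_rot: [3.139, 0.438, 1.256]
contact_force: [-1.8, -2.2, 1.3]
grip_width: 11.8
finger_force: 30.0
```

```bash
python3 -c "
from h import *
liest()"
```

```text
lip [ -3.8    0.63 136.08] yaw,tip,roll [-1.0801e+02 -1.0000e-01  1.1000e-01] F board [ 2.65 -1.01  1.31] t 20.15 M [-0.08  0.39 -0.21]
```

The cleat now carries the tray's weight. Next, ease it towards the board until strip and foot are flush.

Call:
{"method": "carry_out", "body": {
  "plan": [
    {"tx": -0.2,"ty": -0.6,"tz": -0.2,"rx": 0,"ry": 0,"rz": 0},
    {"tx": 0,"ty": 0,"tz": 0,"rx": 0,"ry": 0,"rz": 0}
  ]
}}

```text
time: 20.35
tool_pos: [544.1, -207.5, 133.6]
tcp_rot: [3.139, 0.437, 1.255]
contact_force: [-1.0, 2.1, 4.1]
grip_width: 12.0
finger_force: 30.0
```

Call:
{"method": "carry_out", "body": {
  "plan": [
    {"tx": -0.2,"ty": -0.6,"tz": -0.3,"rx": 0,"ry": 0,"rz": 0},
    {"tx": 0,"ty": 0,"tz": 0,"rx": 0,"ry": 0,"rz": 0}
  ]
}}

```text
time: 20.55
tool_pos: [544.2, -207.7, 133.5]
tcp_rot: [3.138, 0.436, 1.255]
contact_force: [-0.7, 3.9, 6.7]
grip_width: 12.4
finger_force: 30.0
```

```bash
python3 -c "
from h import *
liest()"
```

```text
lip [ -3.49   0.78 135.75] yaw,tip,roll [-1.08e+02 -1.00e-02  1.60e-01] F board [-3.5  -1.88  6.71] t 20.55 M [ 0.66  0.59 -0.37]
```

Call:
{"method": "carry_out", "body": {
  "plan": [
    {"tx": 0,"ty": 0,"tz": 0.6,"rx": 0,"ry": 0,"rz": 0},
    {"tx": 0,"ty": 0,"tz": 0,"rx": 0,"ry": 0,"rz": 0}
  ]
}}

```text
time: 20.75
tool_pos: [544.2, -207.7, 133.5]
tcp_rot: [3.139, 0.436, 1.256]
contact_force: [0.3, 5.3, 5.6]
grip_width: 12.2
finger_force: 30.0
```

```bash
python3 -c "
from h import *
liest()
a=bot.capture('top')[150:290,330:440];b=bot.capture('side')[150:400,180:430]
f=lambda x,h:cv2.resize(x,(int(x.shape[1]*h/x.shape[0]),h),interpolation=cv2.INTER_CUBIC)
m=np.hstack([f(a,400),f(b,400)]);cv2.imwrite('pics/seat.png',np.clip(m[:,:,::-1]*1.6,0,255).astype(np.uint8))"
```

```text
lip [ -3.5    0.78 135.75] yaw,tip,roll [-107.99    0.      0.14] F board [-5.13 -1.38  5.63] t 20.75 M [ 0.88  0.38 -0.29]
```

View pics/seat.png

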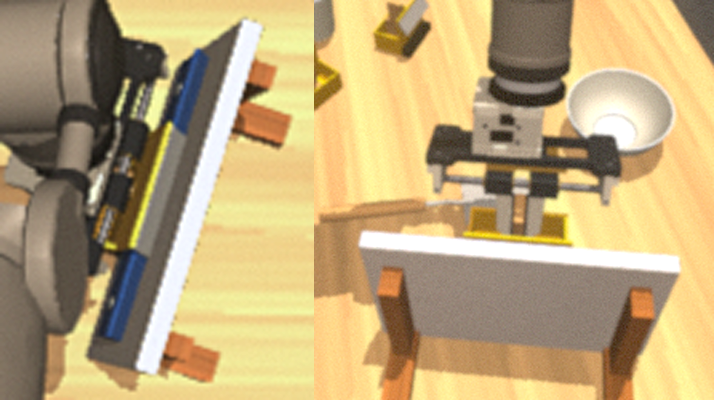

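Top view: the strip (155,200) lies parallel over the cleat, with blue showing about equally at both ends ((190,90) and (122,295)). Side view: the tray is upright at the board's middle. I'll relax the residual press before letting go.

Call:
{"method": "carry_out", "body": {
  "plan": [
    {"tx": 0,"ty": 0,"tz": 0.5,"rx": 0,"ry": 0,"rz": 0},
    {"tx": 0,"ty": 0,"tz": 0,"rx": 0,"ry": 0,"rz": 0}
  ]
}}

```text
time: 21.05
tool_pos: [544.1, -207.8, 133.5]
tcp_rot: [3.139, 0.436, 1.256]
contact_force: [1.8, 6.9, 3.3]
grip_width: 12.0
finger_force: 30.0
```

```bash
python3 -c "
from h import *
liest()"
```

```text
lip [ -3.46   0.78 135.75] yaw,tip,roll [-1.0798e+02  1.0000e-02  1.2000e-01] F board [-7.16 -0.41  3.28] t 21.05 M [ 1.09 -0.1  -0.19]
```

Call:
{"method": "carry_out", "body": {
  "plan": [
    {"tx": 0.1,"ty": 0.4,"tz": 0.4,"rx": 0,"ry": 0,"rz": 0},
    {"tx": 0,"ty": 0,"tz": 0,"rx": 0,"ry": 0,"rz": 0}
  ]
}}

```text
time: 21.25
tool_pos: [544.1, -207.7, 133.5]
tcp_rot: [3.14, 0.437, 1.256]
contact_force: [3.4, 3.1, -2.1]
grip_width: 11.9
finger_force: 30.0
```

```bash
python3 -c "
from h import *
liest()"
```

```text
lip [ -3.46   0.72 135.78] yaw,tip,roll [-1.0799e+02 -1.0000e-02  9.0000e-02] F board [-3.99  2.25 -2.12] t 21.25 M [ 1.07 -0.48  0.07]
```

Call:
{"method": "carry_out", "body": {
  "plan": [
    {"tx": 0,"ty": 0,"tz": 0,"rx": 0,"ry": 0,"rz": 0},
    {"tx": 0,"ty": 0,"tz": 0,"rx": 0,"ry": 0,"rz": 0},
    {"tx": 0,"ty": 0,"tz": 0,"rx": 0,"ry": 0,"rz": 0},
    {"tx": 0,"ty": 0,"tz": 0,"rx": 0,"ry": 0,"rz": 0},
    {"tx": 0,"ty": 0,"tz": 0,"rx": 0,"ry": 0,"rz": 0},
    {"tx": 0,"ty": 0,"tz": 0,"rx": 0,"ry": 0,"rz": 0}
  ],
  "gripper": 0.6
}}

```text
time: 21.85
tool_pos: [543.7, -207.9, 134.1]
tcp_rot: [3.14, 0.437, 1.256]
contact_force: [-0.2, 0.7, -0.4]
grip_width: 36.5
finger_force: 0.0
```

Released. Now retreat along the tool axis.

Call:
{"method": "carry_out", "body": {
  "plan": [
    {"tx": 0.7,"ty": 2,"tz": 4.5,"rx": 0,"ry": 0,"rz": 0},
    {"tx": 1.3,"ty": 4,"tz": 9,"rx": 0,"ry": 0,"rz": 0},
    {"tx": 2.6,"ty": 8,"tz": 18,"rx": 0,"ry": 0,"rz": 0},
    {"tx": 2.6,"ty": 8,"tz": 18,"rx": 0,"ry": 0,"rz": 0},
    {"tx": 2.6,"ty": 8,"tz": 18,"rx": 0,"ry": 0,"rz": 0},
    {"tx": 3,"ty": 12,"tz": 18,"rx": 0,"ry": 0,"rz": 0},
    {"tx": 3,"ty": 20,"tz": 15,"rx": 0,"ry": 0,"rz": 0},
    {"tx": 0,"ty": 30,"tz": 10,"rx": 0,"ry": 0,"rz": 0},
    {"tx": 0,"ty": 40,"tz": 5,"rx": 0,"ry": 0,"rz": 0},
    {"tx": 0,"ty": 40,"tz": 0,"rx": 0,"ry": 0,"rz": 0},
    {"tx": 0,"ty": 30,"tz": 0,"rx": 0,"ry": 0,"rz": 0},
    {"tx": 0,"ty": 0,"tz": 0,"rx": 0,"ry": 0,"rz": 0}
  ]
}}

```text
time: 23.05
tool_pos: [559.7, -1.8, 250.3]
tcp_rot: [3.14, 0.436, 1.261]
contact_force: [-0.4, 0.3, -0.2]
grip_width: 36.8
finger_force: 0.0
```

```bash
python3 -c "
from h import *
a=bot.capture('top')[130:310,280:450];b=bot.capture('side')[150:400,180:430]
f=lambda x,h:cv2.resize(x,(int(x.shape[1]*h/x.shape[0]),h),interpolation=cv2.INTER_CUBIC)
m=np.hstack([f(a,400),f(b,400)]);cv2.imwrite('pics/end.png',np.clip(m[:,:,::-1]*1.6,0,255).astype(np.uint8))
# predicted home plate-top and strip-end corners at V=129.9..131
R=trayR(BYAW,0);org=bw(-57,.7,131-66)
for q in ([31,-55,106],[31,55,106],[57,-55,73],[57,55,73],[-35,-55,50],[-35,55,50]):
    print(q,((proj('top',org+R@np.array(q,float))[0]-[280,130])*400/180).round(0),((proj('side',org+R@np.array(q,float))[0]-[180,150])*400/250+[377,0]).round(0))"
```

```text
[31, -55, 106] [213. 236.] [526. 233.]
[31, 55, 106] [243. 139.] [636. 241.]
[57, -55, 73] [228. 245.] [524. 272.]
[57, 55, 73] [258. 151.] [632. 281.]
[-35, -55, 50] [145. 219.] [533. 207.]
[-35, 55, 50] [175. 128.] [631. 214.]
```

View pics/end.png

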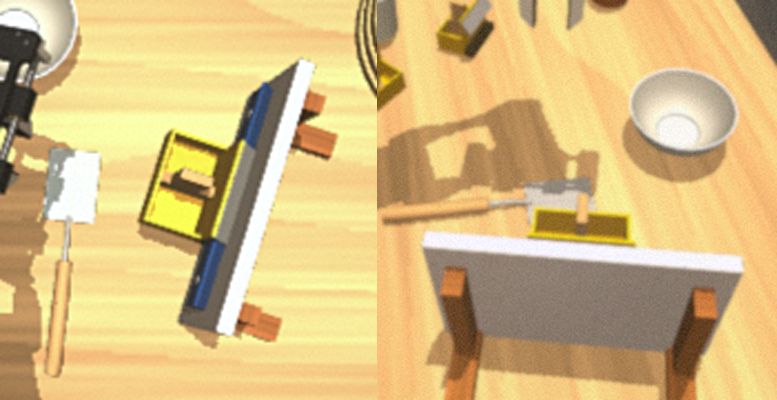

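The tray hangs upright, centred on the cleat. Its front rim runs (141,222)-(175,130), against a predicted home of (145,219)-(175,128), and its plate top (216,238)-(241,141), against (213,236)-(243,139). The bowl and spatula are unmoved. Handing in.

```bash
python3 -c "
from plant import bot
print(bot.close_job())"
```

```text
the job is handed in; nothing more can be done
None
```

The largest yellow tray hangs upright on the cleat, roughly in the middle, with its strip and foot at the board to within what touch and the cameras could show; it was let go only once the cleat carried it, and the job was handed in at about 23 s of the 56 s allowed.

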